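# Shut the side gate and pump the ratchet clamp onto the channel

### The arm

A 6-joint arm with a two-finger parallel gripper is mounted at the origin on the work surface. World frame = base frame: x ahead of the robot, y to its left, z up, the work surface at z = 0. Lengths are in m, angles in rad, forces in N, time in s.
With the tool pointing down it reaches from about 0.275 to 0.875 m from the base axis. Payload 12.5 kg.
Tool frame: the origin (TCP) lies on the centre line of the jaws, within the pads' length; the fingertips stand r.finger_overhang ahead of it and the grasp point (between the pads) lies 3 mm ahead of it (r.finger_overhang is the distance from the TCP to the fingertips, in m); z points along the fingers, y is the direction in which the jaws open and shut (so a half turn about z gives the same grasp; the last joint's range is limited). The gripper opens to 85 mm and grips with 20 to 120 N. Pads are 22 mm wide; open, the fingers measure 114 mm over their backs; the gripper's body (76 mm by 85 mm) begins 54 mm behind the grasp point. The pads swing forward as they close: fully open they stand 13 mm farther back than shut.
Start: joints at [-0.085, 0.351, 1.652, -0, 1.139, -0.085], TCP at [0.55, 0, 0.253] pointing down, gripper open.
Joint ranges: [-2.75, 2.75], [-0.79, 2.1], [0.01, 2.65], [-1.57, 4.71], [0.07, 3.14], [-2.87, 2.87]. Speed limits (rad/s): [2.22, 2.22, 2.79, 3.14, 3.14, 3.14].

### API

Orientations are given as a unit quaternion [x, y, z, w].
In Python, from cell import r, optics gives the robot as it stands. The module is installed in compiled form; this text tells all that it offers. Calls block until the motion is done:
- r.move_to(position, orientation): joint-space move of the TCP to a pose.
- r.move_linear(position, rot=None, vel=0.15): straight line of the TCP; rot=None keeps the orientation; vel is the mean speed in m/s.
- r.set_joints(angles): joint-space move.
- r.set_gripper(opening, squeeze=None): opening from 0.0 (shut) to 1.0 (fully open); squeeze is the grip in N (None keeps the last); returns when the fingers have stopped.
- r.sleep(seconds).
- r.inverse_kinematics(position, orientation): joint angles nearest the present ones, or None.
- optics.get_image(name): name is "scene" or "side" or "wrist"; returns a dict with "pixels" (400x640x3 uint8, red, green, blue), "depth" (400x640 float32, m along the optical axis (not along the pixel's ray), 0 where there is no reading), "fx", "fy", "cx", "cy" (pixels), "D" ([k1, k2, p1, p2, k3] as OpenCV has them; the pictures are not rectified), "camera_from_world" (4x4, takes a point from world to camera coordinates); the wrist camera has in their place "mount" (4x4, takes a point from camera to tool coordinates, whose origin is the TCP and whose axes are the flange's). Camera axes: x right, y down, z forward; pixel columns grow to the right and rows downward; lengths in m; the calibration is good to about 2 mm. A picture is of the moment at which its call begins: read the wrist's pose just before it.
A pose or a line that the arm cannot do raises r.PlanningError and nothing moves.
- r.hand_in(): hands the job in, once; it reports no verdict.
Readings, each from a call of its own:
- r.current_t(): time.
- r.current_q(): joint angles.
- r.current_qvel(): joint speeds.
- r.current_effort(): joint torques, N m.
- r.current_tool_pos(): TCP position.
- r.current_ee_rot(): TCP orientation.
- r.current_contact_force(): force on the tool from outside, world axes, zero at the start.
- r.current_torque(): the same for the moment, N m.
- r.current_opening(): opening from 0.0 (shut) to 1.0 (fully open).
Only numpy, scipy, OpenCV 4.12 (cv2) and the standard library are available. Lean on these libraries where they do the work, as an engineer would, in place of code of your own. Each camera call takes 0.05 s, during which the arm holds its last target.

### The job

First swing the welding fixture's side gate fully shut, until it seats on its catch. Then work the ratchet clamp by pumping its trigger until the jaw's sprung pad has pushed the stub of steel channel home against the fence and is itself pressed in about half of its travel - never nearly all the way, which would crush the work - and finish while still holding the trigger squeezed there, so that the gripping force stays on. Do not push the jaw or the channel by hand, and leave the hammer, brush and angle offcut where they lie.

Things in the scene. Friction and masses are not known exactly. Their poses are not given: they have to be found in the camera images.
- fixture: Welding fixture, fixed to the table: steel base plate 170 (x) x 420 (y) x 12 mm thick; origin at the centre of its underside on the table. Its own +y is the clamp's axis, from the clamp (at -y) to the fence (at +y); its own z is up. Its -x side is the robot's side. All offsets below are along these axes.
- fence: Fixed upright steel end stop of the fixture, 75 mm wide (x), 14 thick, 95 tall above the plate, at the plate's +y end. Its origin coincides with the fixture's origin.
- fence_face (a point): Middle of the fence's face that looks to -y, 57 mm above the table; in the fixture's frame at x = +5, y = +150 mm. The channel must end up against this face.
- channel: The work: stub of dark steel U-channel standing on end on the plate, loose, 0.3 to 0.6 kg; 60 mm (its x) x 50 mm (its y) x 90 mm tall, walls 5 mm. The flat web looks to -y (to the jaw), the two flange edges look to +y (to the fence). Origin at the centre of its underside, which is 12 mm above the table.
- channel_mid (a point): Centre of the channel, half-way up: 25 mm behind the web's outer face, 57 mm above the table. It starts with 2 to 13 mm between flanges and fence.
- gate: Hinged side gate: upright sheet steel panel 112 mm wide, 80 mm tall (28 to 108 mm above the table), 4 mm thick, on an upright hinge at the fence end, on the robot's side of the channel. Shut, it lies along the fixture's y axis. Origin on the hinge line at table height; the panel extends along the gate's own -y from 6 to 118 mm from the hinge; its own -x is its outer face.
- gate_pivot (a point): Point on the gate's hinge line, 68 mm above the table; in the fixture's frame at x = -45, y = +170 mm; does not move as the gate swings.
- gate_push (a point): Point on the gate's outer face, half-way up (68 mm above the table), 90 mm from the hinge line: push here, square to the face, along the gate's own +x.
- gate_angle (a joint): Gate angle in rad: 0 = fully shut on its stop; grows as the free edge swings out towards the robot. A spring catch resists between about 0.12 and 0.06 (some 4 to 7 N at gate_push) and then holds the gate shut at 0. The hinge is stiff enough for the gate to stay where it is left.
- trigger: Upright hinged clamp trigger, steel, pivot pin 130 mm above the table (origin there). It stands on the fence side (+y) of the fixed grip.
- trigger_knuckle (a point): Centre of the trigger's knuckle, a lying round bar (radius 6 mm, 26 mm long along x), about 194 mm above the table: squeeze here. The trigger's top is 19 mm higher. Its distance to the +y side of the fixed grip's middle is 42 mm released, 16 mm fully squeezed; over grip and knuckle it is 54 mm and 28 mm. Holding the pad half pressed takes about 12 N here.
- trigger_angle (a joint): Trigger angle, rad: 0 = released, 0.40 = fully squeezed towards the fixed grip (-y); 26 mm of travel at the knuckle. A spring returns it (2 to 4 N at the knuckle). Squeezing drives the jaw by a pawl on the toothed bar (pitch 5.5 mm: up to that much is lost at a stroke's start); a full stroke moves the jaw 11 to 16 mm (whole teeth), and it stays there while the trigger springs back.
- grip_mid (a point): Centre of the fixed upright grip behind the trigger at the knuckle's height (195 mm above the table): black, 26 mm (x) x 12 mm (y), its top 225 mm above the table; in the fixture's frame at x = 0, y = -100 mm.
- jaw: Clamp jaw: toothed steel bar through the housing with a jaw plate 40 mm wide, 30 to 86 mm above the table, on its fence end. Its origin coincides with the fixture's origin when the jaw is fully back.
- jaw_travel (a joint): How far the jaw has moved towards the fence, m: 0 = fully back, at most 0.088. Held by friction of 2.5 N only: with the trigger let go, a pad pressed harder than that pushes the jaw back.
- pad: Black pressing pad, 40 mm wide, 50 tall, 10 thick, on a sprung brass stem in front of the jaw plate. Its origin coincides with the jaw's origin when the pad is not pressed.
- pad_face (a point): Middle of the pad's front face (towards the fence), 61 mm above the table.
- pad_press (a joint): How far the pad is pressed back towards the jaw plate, m: 0 = free (24 mm gap to the jaw plate), 0.011 = half, 0.022 = bottomed. Spring of 700 N/m with 1.4 N preload, so about 9 N at half.
- hammer: Bystander: hammer with wooden handle lying to the left of the fixture.
- brush: Bystander: brush with wooden handle lying to the right of the fixture.
- offcut: Bystander: 100 mm offcut of steel angle lying to the right of the fixture.
Not all that is in view belongs to the job. What is shaped like the channel but green or orange is not meant.

How it is judged:
On the way, in this order (a step that is already met when the one before it is completed fails the run):
1. the side gate is fully shut on its catch (value of joint gate_angle below 0.03 rad), for 0.2 s.
2. the pad touches the channel (contact force between pad and channel above 1 N), for 0.2 s.
At the end, for the whole second after the job is handed in: The gate is shut (within 0.03 rad), the pad is pressed in 5 to 17 mm of its 22 and presses the upright channel (over 3 N) against the fence (over 2 N), all still, while the fingers keep the trigger squeezed (over 1 N on it, trigger turned over 0.03 rad) (value of joint gate_angle below 0.03 rad and value of joint pad_press between 0.005 and 0.017 m and contact force between pad and channel above 3 N and contact force between channel and fence above 2 N and contact force between the fingers and trigger above 1 N and value of joint trigger_angle above 0.03 rad and angle between channel's own z axis and vertical below 0.1 rad and linear speed of channel below 0.02 m/s); the arm keeps its last pose, push and grip.
It fails at once if the work is crushed: the pad is pressed in more than 20 mm (value of joint pad_press above 0.02 m).
It fails at once if the robot pushes the jaw or its pad (contact force between any of the fingers, the arm and jaw above 2 N).
It fails at once if the robot pushes the channel (contact force between any of the fingers, the arm and channel above 2 N).
It fails at once if the channel is tipped (angle between channel's own z axis and vertical above 0.25 rad).
It fails at once if a bystander is disturbed (distance of any of hammer, brush, offcut from where it was at the start of the episode above 0.03 m).
It also fails if it takes over 72 s, if anything falls off the work surface, if the arm or the gripper's body presses on something with over 40 N, if the wrist force passes 120 N, or if a joint passes its speed limit or range.

## Working session

There is one attempt and no reset: what is moved stays moved. The work goes in short steps, each a Python script; the robot and the scene stay as the last script left them, time stands still between calls to the robot, and variables do not carry over. Pictures are saved under pics/ and viewed, and the job is handed in when it is done.

```bash
mkdir -p pics; cat > h.py <<'E'
import numpy as np, cv2
from cell import r, optics
def snap(name,fn):
    d=optics.get_image(name); cv2.imwrite('pics/'+fn+'.png',d['pixels'][:,:,::-1]); np.savez('pics/'+fn+'.npz',**d); return d
def w(d,u,v,z=None):
    K=np.array([[d['fx'],0,d['cx']],[0,d['fy'],d['cy']],[0,0,1.]])
    x,y=cv2.undistortPoints(np.array([[[u,v]]],float),K,np.array(d['D'],float))[0,0]
    T=np.linalg.inv(d['camera_from_world'])
    if z is None:
        dep=float(d['depth'][int(round(v)),int(round(u))]); return (T@[x*dep,y*dep,dep,1])[:3]
    o=T[:3,3]; q=T[:3,:3]@[x,y,1]; return o+q*(z-o[2])/q[2]
def proj(d,p):
    K=np.array([[d['fx'],0,d['cx']],[0,d['fy'],d['cy']],[0,0,1.]]); T=np.array(d['camera_from_world'])
    return cv2.projectPoints(np.array(p,float).reshape(-1,3),cv2.Rodrigues(T[:3,:3])[0],T[:3,3],K,np.array(d['D'],float))[0][:,0]
E
python3 - <<'E'
from h import *
for n in('scene','side'):
    d=snap(n,n+'0'); print(n,np.linalg.inv(d['camera_from_world']).round(3).tolist())
print(r.current_t(),r.finger_overhang,r.current_ee_rot())
E
```

```text
scene [[0.693, 0.53, -0.489, 1.17], [0.72, -0.511, 0.469, -0.55], [-0.001, -0.677, -0.736, 0.994], [0.0, 0.0, 0.0, 1.0]]
side [[0.984, -0.088, 0.154, 0.438], [-0.177, -0.535, 0.826, -0.776], [0.01, -0.841, -0.542, 0.665], [0.0, 0.0, 0.0, 1.0]]
0.1 0.022 [ 7.07118070e-01  7.07095301e-01 -3.34984597e-04 -3.97956847e-04]
```

View pics/scene0.png

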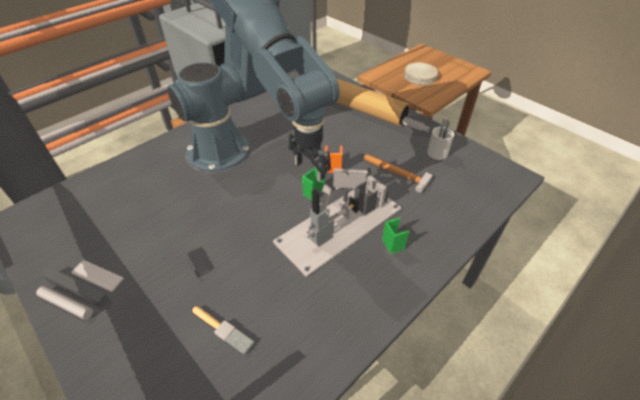

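View pics/side0.png

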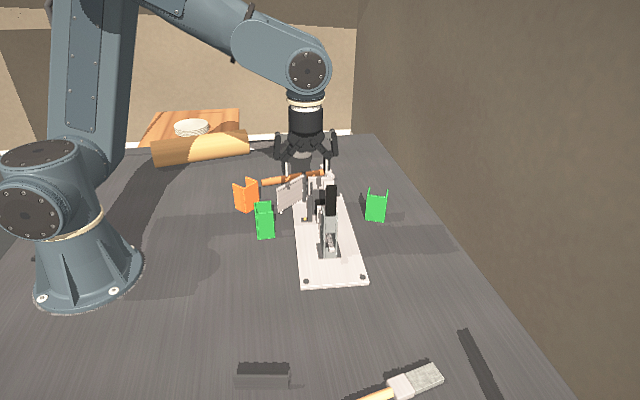

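```bash
python3 - <<'E'
import cv2
a=cv2.imread('pics/scene0.png')[140:280,260:420]; cv2.imwrite('pics/sc.png',cv2.resize(a,None,fx=5,fy=4.2,interpolation=2)[:,:800])
a=cv2.imread('pics/side0.png')[150:300,220:420]; cv2.imwrite('pics/sd.png',cv2.resize(a,None,fx=4,fy=4,interpolation=2))
E
```

```text
(no output)
```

View pics/sc.png

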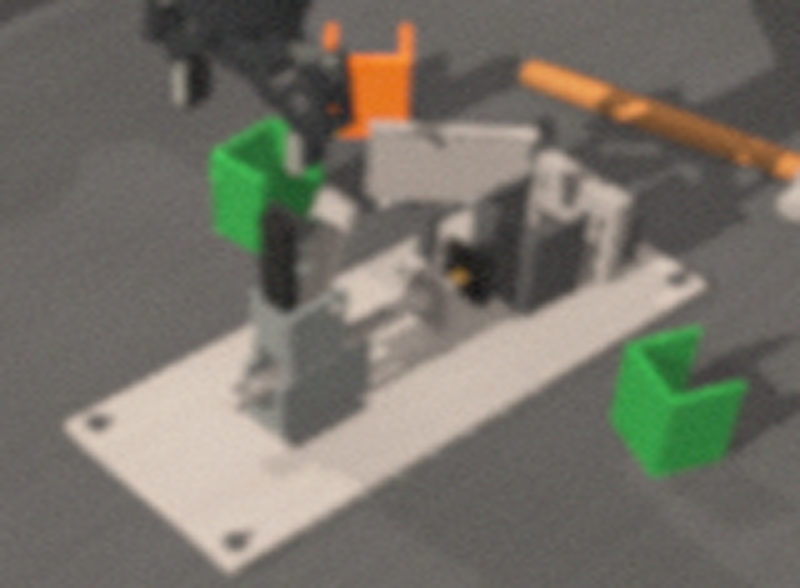

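View pics/sd.png

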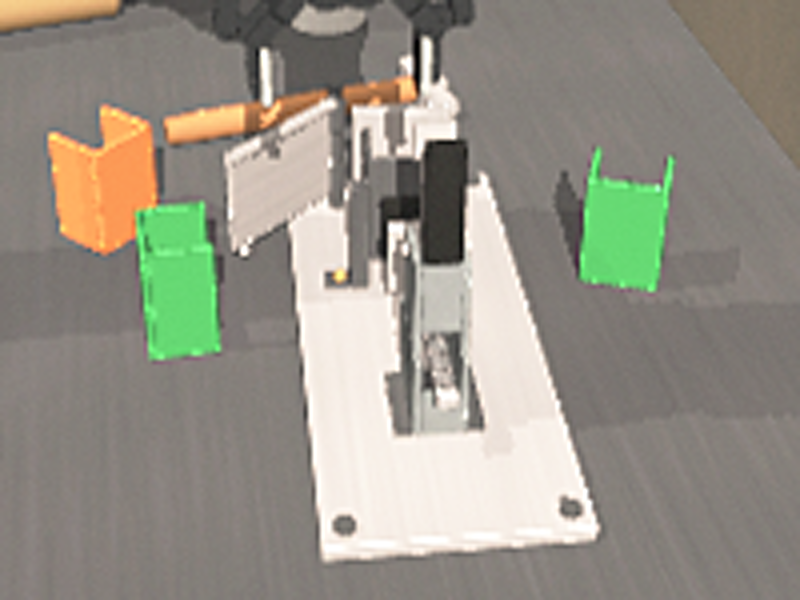

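```bash
cat >> h.py <<'E'
def load(fn): return dict(np.load('pics/'+fn+'.npz'))
E
python3 - <<'E'
from h import *
s=load('scene0'); d=load('side0')
A=w(s,306,276.2,.012);B=w(s,273,241.9,.012);C=w(s,401,208.3,.012)
A2=w(d,369.3,282.5,.012);B2=w(d,301,287.3,.012)
for p in(A,B,C,A2,B2):print(p.round(4))
print(np.linalg.norm(A-B),np.linalg.norm(A-C),np.linalg.norm(A2-B2))
th=np.arctan2(*(C-A)[[1,0]]); print(np.degrees(th))
# grip top corners side: crop
print('grip top',w(d,220+445/4,150+143/4,.225), w(s,260+280/5,140+208/4.2,.225))
E
```

```text
[ 0.6875 -0.1473  0.012 ]
[ 0.5214 -0.1369  0.012 ]
[0.7128 0.2691 0.012 ]
[ 0.68   -0.1499  0.012 ]
[ 0.5144 -0.1379  0.012 ]
0.16651290421190726 0.41718619827906517 0.16603136694083565
86.52666806773036
grip top [ 0.60332218 -0.03566472  0.225     ] [ 0.60252574 -0.02324535  0.225     ]
```

```bash
cat > ov.py <<'E'
from h import *
from scipy.optimize import least_squares
def F(P,p):
    p=np.array(p,float).reshape(-1,3);c,s=np.cos(P[2]),np.sin(P[2])
    return np.c_[P[0]+c*p[:,0]-s*p[:,1],P[1]+s*p[:,0]+c*p[:,1],p[:,2]]
def box(x0,x1,y0,y1,z0,z1):
    v=[(x,y,z) for x in(x0,x1) for y in(y0,y1) for z in(z0,z1)]
    return [(v[i],v[j]) for i in range(8) for j in range(i+1,8) if bin(i^j).count('1')==1]
def overlay(img,d,segs,col,f,u0,v0):
    for a,b in segs:
        q=(proj(d,[a,b])-[u0,v0]+.5)*f
        cv2.line(img,*[tuple(int(t) for t in k) for k in q],col,1,cv2.LINE_AA)
E
python3 - <<'E'
from ov import *
s=load('scene0'); d=load('side0')
obs=[(s,(306,276.2),(.085,-.21,.012)),(s,(273,241.9),(-.085,-.21,.012)),(s,(401,208.3),(.085,.21,.012)),
(d,(369.3,282.5),(.085,-.21,.012)),(d,(301,287.3),(-.085,-.21,.012)),
(s,(316,189.5),(0,-.1,.225)),(d,(331.2,185.7),(0,-.1,.225))]
f=lambda P:np.concatenate([proj(c,F(P,p))[0]-q for c,q,p in obs])
o=least_squares(f,[.61,.06,-.06],loss='soft_l1');P=o.x;print(P,f(P).round(1));np.save('P.npy',P)
for n,c,(u0,v0,ww,hh),k in(('scene0',s,(260,140,160,140),5),('side0',d,(220,150,200,150),4)):
    im=cv2.resize(cv2.imread(f'pics/{n}.png')[v0:v0+hh,u0:u0+ww],None,fx=k,fy=k,interpolation=2)
    def dr(b,col): overlay(im,c,[(F(P,a)[0],F(P,e)[0]) for a,e in b],col,k,u0,v0)
    dr(box(-.085,.085,-.21,.21,0,.012),(0,0,255))
    dr(box(.005-.0375,.005+.0375,.15,.164,.012,.107),(255,0,0))
    dr(box(-.013,.013,-.106,-.094,.15,.225),(0,255,0))
    dr([((-.045,.17,.028),(-.045,.17,.108))],(255,0,255))
    cv2.imwrite(f'pics/ov_{n}.png',im)
E
```

```text
[ 0.6128159   0.06791789 -0.06497118] [-0.8 -0.8 -1.2 -1.4  0.2 -0.7  1.3 -1.  -0.1 -0.5 -1.3  2.2  1.  -0.9]
```

View pics/ov_scene0.png

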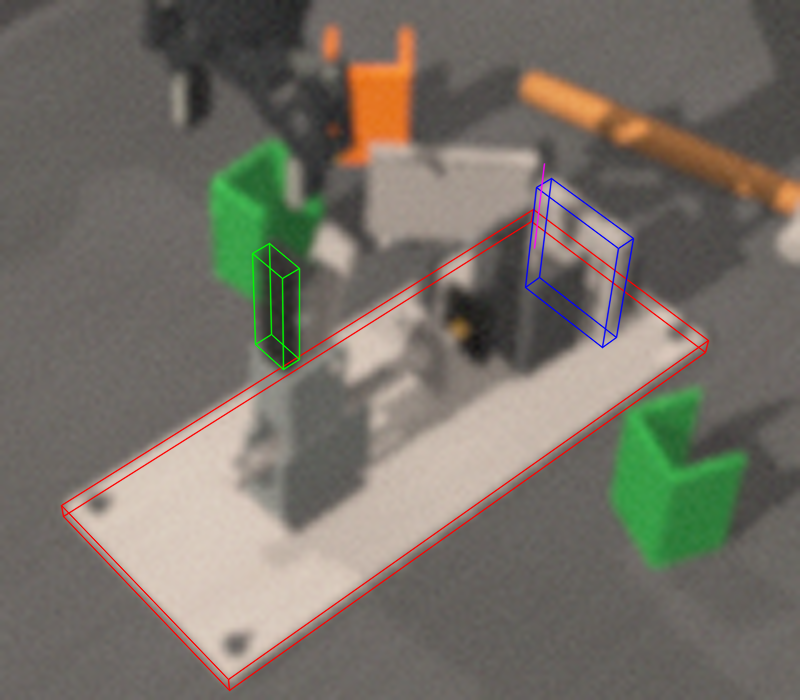

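View pics/ov_side0.png

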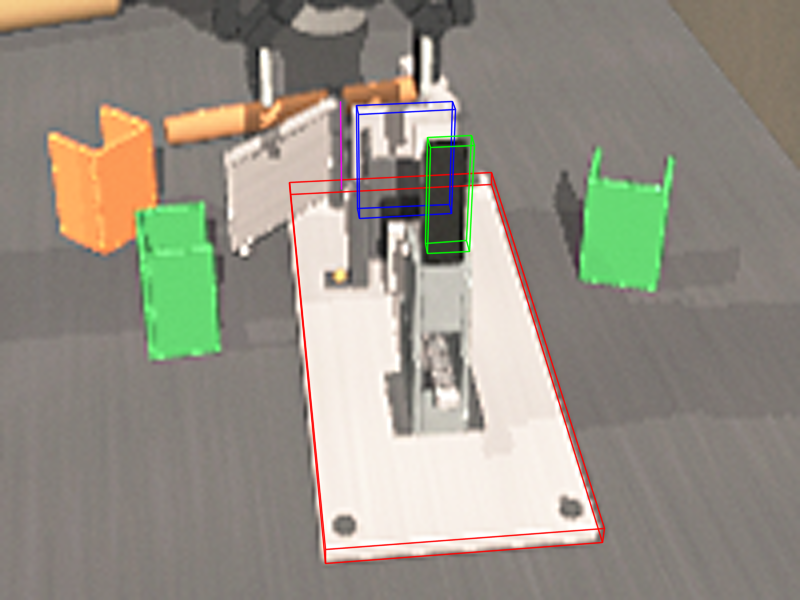

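```bash
python3 - <<'E'
from ov import *
P=np.load('P.npy')
s=load('scene0'); d=load('side0')
h=F(P,(-.045,.17,.108))[0]
for c,u,v in((s,333.6,169),(d,277,189.2)):
    p=w(c,u,v,.108); e=(p-h)[:2]; c_,s_=np.cos(P[2]),np.sin(P[2]); l=np.array([c_*e[0]+s_*e[1],-s_*e[0]+c_*e[1]]); print(p,np.hypot(*e),l,np.arctan2(-l[0],-l[1]))
print(h)
# depth at gate & grip & knuckle
for c,u,v in((s,350,173),(d,290,190),(d,331,192),(s,316,195),(s,327,190),(s,326,187)): print(w(c,u,v).round(4))
E
```

```text
[0.48587386 0.16775606 0.108     ] 0.11811741865235059 [-0.08815625 -0.07861425] 0.8425521827032927
[0.48743368 0.16700049 0.108     ] 0.11736382915461359 [-0.08655067 -0.07926696] 0.8292959948199822
[0.57894818 0.24048086 0.108     ]
[0.5309 0.2019 0.0976]
[0.5283 0.201  0.0814]
[ 0.6028 -0.0374  0.209 ]
[ 0.6165 -0.0365  0.2228]
[0.6133 0.0096 0.2081]
[0.604  0.0146 0.2101]
```

```bash
cat >> ov.py <<'E'
from scipy.spatial.transform import Rotation as R
P=np.load('P.npy')
def quat(yaw): # tool down, tool y along fixture x when yaw=psi
    return (R.from_euler('z',yaw)*R.from_quat([.70710678,.70710678,0,0])).as_quat()
def gp(th,off,rad=.09,z=.085):
    h=F(P,(-.045,.17,0))[0]; a=P[2]-th
    l=np.array([-.002-off,-rad]); c,s=np.cos(a),np.sin(a)
    return np.array([h[0]+c*l[0]-s*l[1],h[1]+s*l[0]+c*l[1],z]),quat(a)
E
python3 - <<'E'
from ov import *
d=load('side0');print('green',w(d,265,237,0),'orange',w(d,246,212,0))
print(gp(.835,.04),gp(0,.0145))
r.set_gripper(0.0,60)
p,q=gp(.835,.045); p[2]=.2
r.move_to(p,q); print(r.current_t())
p[2]=.085; r.move_linear(p,vel=.15)
print(r.current_t(),r.current_tool_pos(),r.current_contact_force(),r.current_opening(),r.current_q())
snap('scene','scene1');snap('side','side1')
a=cv2.imread('pics/scene1.png')[110:280,240:440];b=cv2.imread('pics/side1.png')[130:300,220:420]
cv2.imwrite('pics/both1.png',np.hstack([cv2.resize(x,None,fx=2,fy=2.6,interpolation=2) for x in(a,b)]))
E
```

```text
green [0.44084223 0.08698847 0.        ] orange [0.38900476 0.22488275 0.        ]
(array([0.4823418 , 0.21743291, 0.085     ]), array([0.94427459, 0.32915878, 0.        , 0.        ])) (array([0.5566397 , 0.15174202, 0.085     ]), array([0.72970045, 0.68376696, 0.        , 0.        ]))
2.075
2.9917 [0.47973046 0.2214043  0.08570947] [ 0.42358209 -0.35195521 -0.46588602] 1.2844683712312172e-05 [ 3.44271233e-01  5.49204148e-01  1.83369845e+00 -9.16432131e-06
  7.57554213e-01  1.24433433e+00]
```

View pics/both1.png

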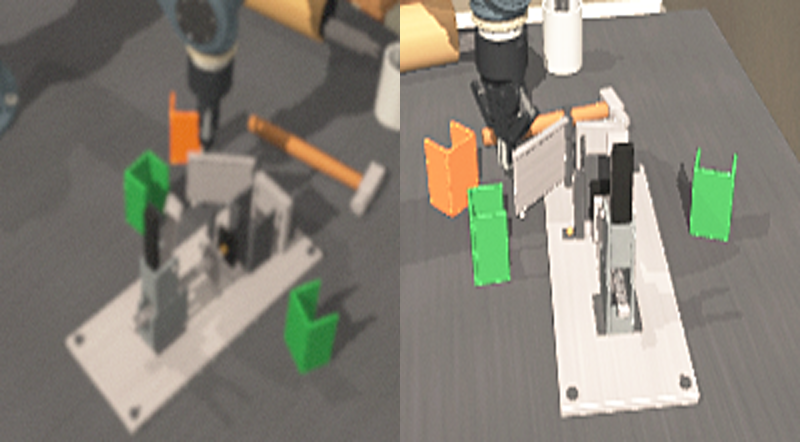

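Fingers (both-view right, ~(510,150)) stand behind the gate's outer face. Channel candidates in the side view are green (265,220), green (376,207), orange (246,195) and the dark one on the plate between pad and fence (scene ~(362,195)). The dark one is the work. Now I'll swing the gate.

```bash
python3 - <<'E'
from ov import *
for th in (.835,.65,.5,.35,.22):
    p,q=gp(th,.016); r.move_linear(p,q,vel=.12); print(th,r.current_contact_force().round(1) if hasattr(r.current_contact_force(),'round') else r.current_contact_force())
for th in (.15,.12,.09,.06,.03,.01,-.01,-.03):
    p,q=gp(th,.015); r.move_linear(p,q,vel=.05); f=np.array(r.current_contact_force());print(th,f.round(1),r.current_tool_pos())
    if abs(f[0])>12: break
print(r.current_t())
snap('scene','scene2');snap('side','side2')
a=cv2.imread('pics/scene2.png')[110:280,240:440];b=cv2.imread('pics/side2.png')[130:300,220:420]
cv2.imwrite('pics/both2.png',np.hstack([cv2.resize(x,None,fx=2,fy=2.6,interpolation=2) for x in(a,b)]))
E
```

```text
0.835 [-1.  -0.4  2.3]
0.65 [-0.3 -1.   4.2]
0.5 [ 0.6 -0.9  4.5]
0.35 [-0.4  0.2  5.4]
0.22 [ 2.5 -0.8  5.3]
0.15 [ 0.3 -0.1  5.6] [0.54291342 0.1568103  0.08522423]
0.12 [-9.4  1.5 13.3] [0.54399842 0.15585699 0.08526124]
0.09 [-23.2   1.9  22.7] [0.5447137  0.15508561 0.08526559]
5.5
```

View pics/both2.png

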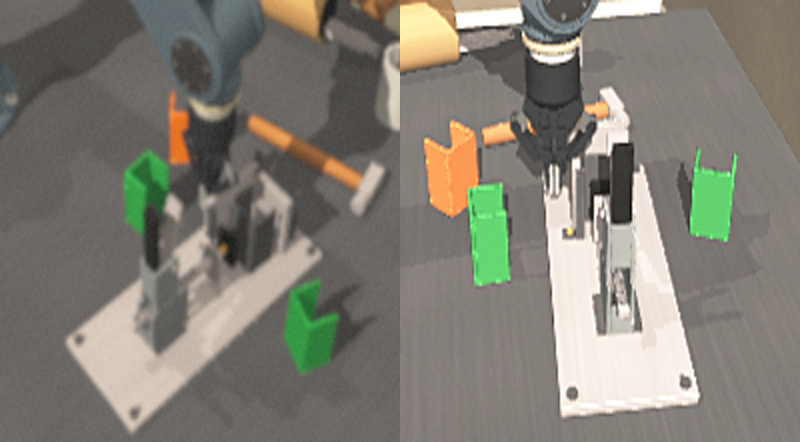

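```bash
python3 - <<'E'
from ov import *
print(gp(.09,.015)[0])
for n,(u,v) in(('side2',(270,140)),('scene2',(310,160))):
    a=cv2.imread(f'pics/{n}.png')[v:v+110,u:u+100]; cv2.imwrite(f'pics/z_{n}.png',cv2.resize(a,None,fx=5.4,fy=5.4,interpolation=2))
E
```

```text
[0.54826026 0.1541834  0.085     ]
```

View pics/z_side2.png

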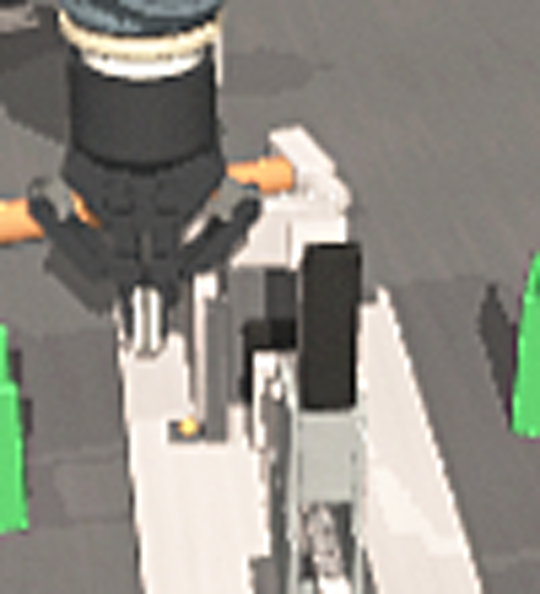

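View pics/z_scene2.png

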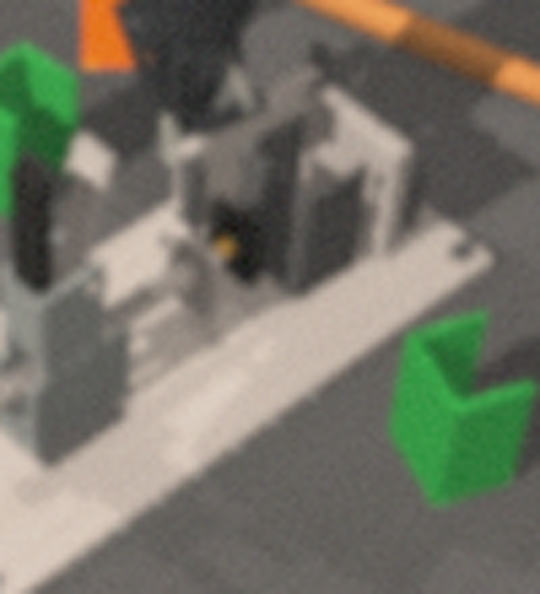

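```bash
python3 - <<'E'
from ov import *
p,q=gp(.15,.05,z=.09); r.move_linear(p,vel=.1); print(r.current_contact_force(), r.current_q()[5])
cand=[]
for s in(1,-1):
    qq=(R.from_quat(quat(P[2]-.1))*R.from_euler('z',s*np.pi/2)).as_quat(); j=r.inverse_kinematics(p,qq); cand.append((abs(j[5]) if j is not None else 9,s)); print(s,j)
s=min(cand)[1]
def tq(th): return (R.from_quat(quat(P[2]-th))*R.from_euler('z',s*np.pi/2)).as_quat()
r.move_to(p,tq(.1)); print(r.current_t())
for th in (.2,.15,.12,.1,.08,.06,.04,.02,.01,0,-.01,-.02,-.03):
    p,_=gp(th,.0115,z=.09); r.move_linear(p,tq(th),vel=.06); f=np.array(r.current_contact_force());print(th,f.round(1),np.round(r.current_tool_pos()-p,4))
    if np.hypot(f[0],f[1])>20 or f[2]>12: break
print(r.current_t())
snap('scene','scene3');snap('side','side3')
a=cv2.imread('pics/scene3.png')[110:280,240:440];b=cv2.imread('pics/side3.png')[130:300,220:420]
cv2.imwrite('pics/both3.png',np.hstack([cv2.resize(x,None,fx=2,fy=2.6,interpolation=2) for x in(a,b)]))
E
```

```text
[ 0.67914187  0.49992285 -0.90753107] 0.3808578249545653
1 [ 2.24006850e-01  5.50819676e-01  1.81495938e+00 -4.44089210e-16
  7.75813593e-01  1.95977436e+00]
-1 [ 2.24006850e-01  5.50819676e-01  1.81495938e+00 -4.44089210e-16
  7.75813593e-01 -1.18181830e+00]
7.55
0.2 [ 0.5  0.9 -0.7] [-0.0002 -0.     -0.0002]
0.15 [-0.4  0.2 -0. ] [-0.0002  0.     -0.    ]
0.12 [ 0.2 -0.3  0.4] [-0.0002  0.      0.    ]
0.1 [-0.2  0.3 -0.5] [-0.0001  0.     -0.    ]
0.08 [0.5 0.5 0.2] [-0. -0. -0.]
0.06 [-0.5  0.3 -0. ] [-0.  0. -0.]
0.04 [0.5 0.2 0.1] [ 0. -0.  0.]
0.02 [-4.5 -0.8  1.6] [-0.0006 -0.     -0.0002]
0.01 [-8.8  0.3  2.2] [-0.0014  0.0001 -0.0004]
0 [-13.4   0.5   2.4] [-0.0022 -0.     -0.0007]
-0.01 [-17.3   1.6   6.3] [-0.003   0.     -0.0008]
-0.02 [-23.2   1.4  10.8] [-0.0039  0.     -0.0009]
11.0167
```

View pics/both3.png

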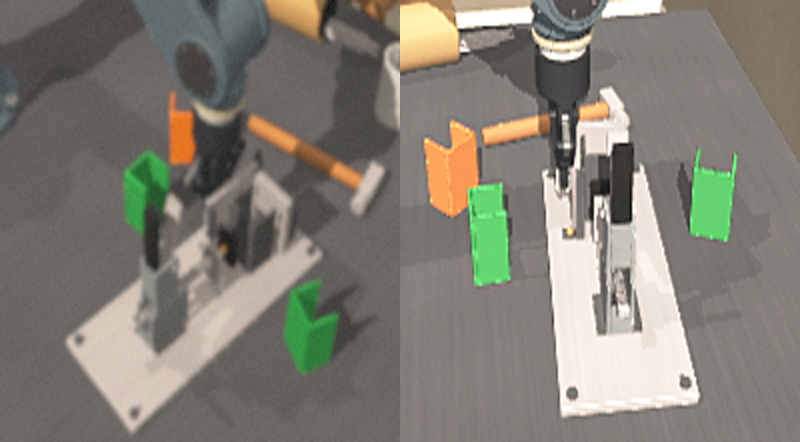

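```bash
cat >> ov.py <<'E'
def zoom(n,fn,box_,k):
    d=snap(n,fn); u,v,ww,hh=box_
    cv2.imwrite(f'pics/{fn}_z.png',cv2.resize(cv2.imread(f'pics/{fn}.png')[v:v+hh,u:u+ww],None,fx=k,fy=k,interpolation=2)); return d
Q=quat(P[2])
def kp(y,z=.2,x=0.): return F(P,(x,y,z))[0]
E
python3 - <<'E'
from ov import *
p=np.array(r.current_tool_pos())+[-.05,0,0]; r.move_linear(p,vel=.15); p[2]=.3; r.move_linear(p,vel=.25)
r.move_to(kp(-.02,.3),Q); print(r.current_t(),r.current_q()[5],r.current_contact_force())
r.move_linear(kp(-.02,.2),vel=.15); print(r.current_t(),r.current_contact_force(),r.current_tool_pos(),kp(-.02))
zoom('scene','scene4',(290,140,130,110),6); zoom('side','side4',(270,130,130,110),6)
E
```

```text
13.875 0.06607330578276463 [-1.18510438 -0.6990126   0.35616255]
14.6917 [-0.1111329   0.0846884   0.39199036] [0.61195879 0.04806781 0.20095074] [0.61151739 0.04796009 0.2       ]
```

View pics/scene4_z.png

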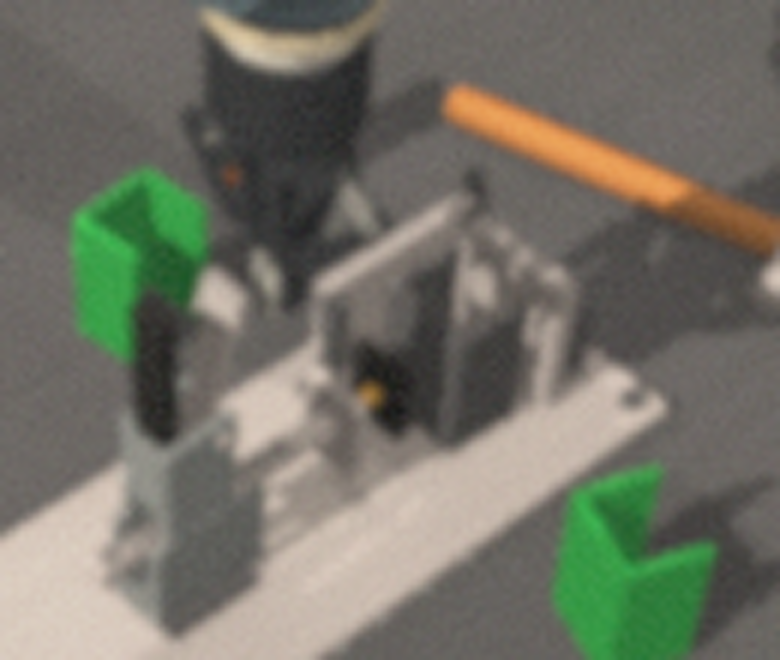

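View pics/side4_z.png

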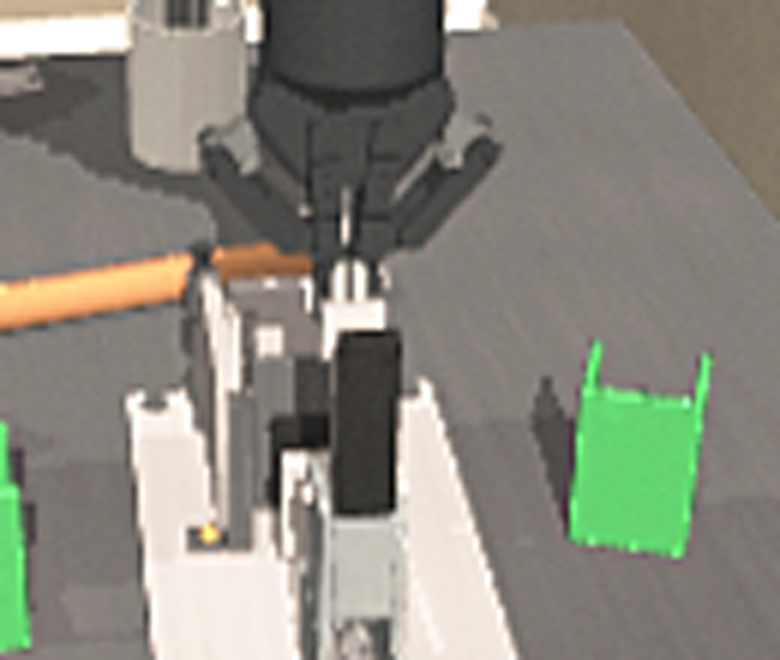

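Gate panel now lies along the fixture's y (scene crop from (470,190) to (320,280)). Fingers (side crop (350,280)) stand in front of the trigger (353,320). Now I'll find contact and make the first stroke.

```bash
cat >> ov.py <<'E'
ax=np.array([-np.sin(P[2]),np.cos(P[2]),0])
def fy(n=3):
    return float(np.mean([np.dot(r.current_contact_force(),ax) for _ in range(n)]))
def ty():
    return float(np.dot(np.array(r.current_tool_pos())-F(P,(0,0,0))[0],ax))
E
python3 - <<'E'
from ov import *
r.move_linear(kp(-.036),vel=.08); b=fy()
y=-.036
out=[]
while y>-.066:
    y-=.002; r.move_linear(kp(y),vel=.05); out.append((round(y*1e3,1),round(ty()*1e3,1),round(fy(),1),round(float(r.current_contact_force()[2]),1)))
print(b,out,r.current_t())
zoom('scene','scene5',(290,140,130,110),6)
E
```

```text
0.2741384901391494 [(-38.0, -38.0, 0.0, -0.4), (-40.0, -39.8, 1.5, 0.0), (-42.0, -42.0, 2.1, 2.0), (-44.0, -43.9, 4.6, 4.1), (-46.0, -45.9, 4.2, 4.4), (-48.0, -47.9, 4.8, 3.0), (-50.0, -50.0, 3.8, 3.2), (-52.0, -52.0, 4.6, 3.8), (-54.0, -54.0, 4.8, 2.6), (-56.0, -56.0, 4.3, 3.7), (-58.0, -58.0, 5.3, 2.3), (-60.0, -60.0, 4.6, 2.0), (-62.0, -62.0, 4.7, 2.1), (-64.0, -63.9, 5.4, 2.7), (-66.0, -65.7, 7.0, 0.9)] 18.8917
```

View pics/scene5_z.png

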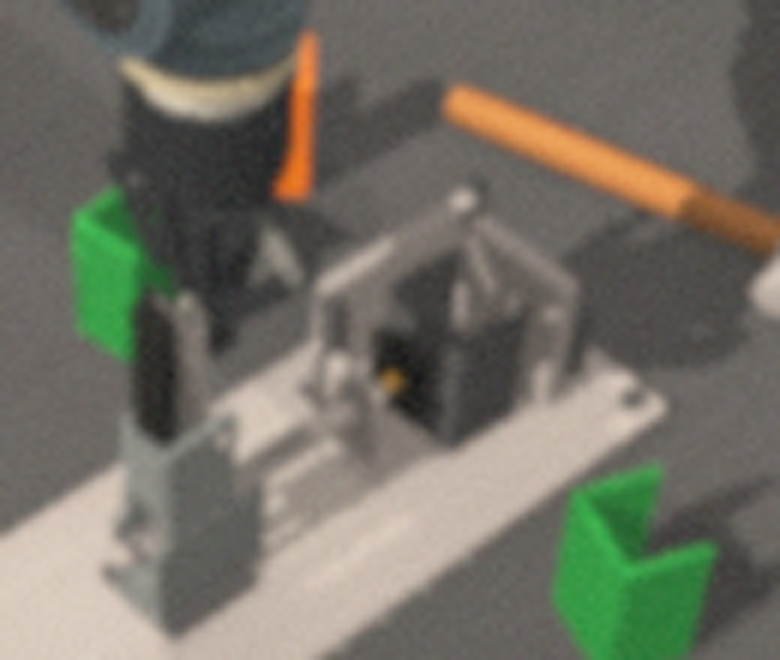

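```bash
python3 - <<'E'
from ov import *
c,s=np.cos(P[2]),np.sin(P[2])
def fx(p): e=p-F(P,(0,0,0))[0]; return np.array([c*e[0]+s*e[1],-s*e[0]+c*e[1],p[2]]).round(4)
for fn,pts in(('scene4',[(371,393,.061),(447,442,.012)]),('scene5',[(391,380,.061),(447,442,.012)])):
    d=load(fn)
    for u,v,z in pts: print(fn,fx(w(d,290+u/6-.5,140+v/6-.5,z)))
E
```

```text
scene4 [-0.0027  0.0549  0.061 ]
scene4 [0.0209 0.0951 0.012 ]
scene5 [-0.0027  0.0699  0.061 ]
scene5 [0.0209 0.0951 0.012 ]
```

```bash
python3 - <<'E'
from ov import *
r.move_linear(kp(-.037),vel=.06); r.sleep(.3); print(fy())
y=-.039; out=[]
r.move_linear(kp(y),vel=.06)
while y>-.0645:
    y-=.0017; r.move_linear(kp(y),vel=.05); f=fy(); out.append((round(y*1e3,1),round(ty()*1e3,1),round(f,1)))
    if f>13: break
print(out,r.current_t())
zoom('scene','scene6',(290,140,130,110),6);zoom('side','side6',(270,130,130,110),6)
E
```

```text
1.1905965476404285
[(-40.7, -40.5, 1.9), (-42.4, -42.1, 5.7), (-44.1, -43.9, 5.0), (-45.8, -45.7, 5.4), (-47.5, -47.5, 5.2), (-49.2, -49.1, 5.3), (-50.9, -50.9, 4.6), (-52.6, -52.5, 5.2), (-54.3, -54.1, 6.0), (-56.0, -55.7, 6.1), (-57.7, -57.4, 6.2), (-59.4, -59.1, 7.1), (-61.1, -60.8, 7.1), (-62.8, -62.5, 6.1), (-64.5, -64.2, 5.4), (-66.2, -65.7, 7.2)] 24.125
```

View pics/scene6_z.png

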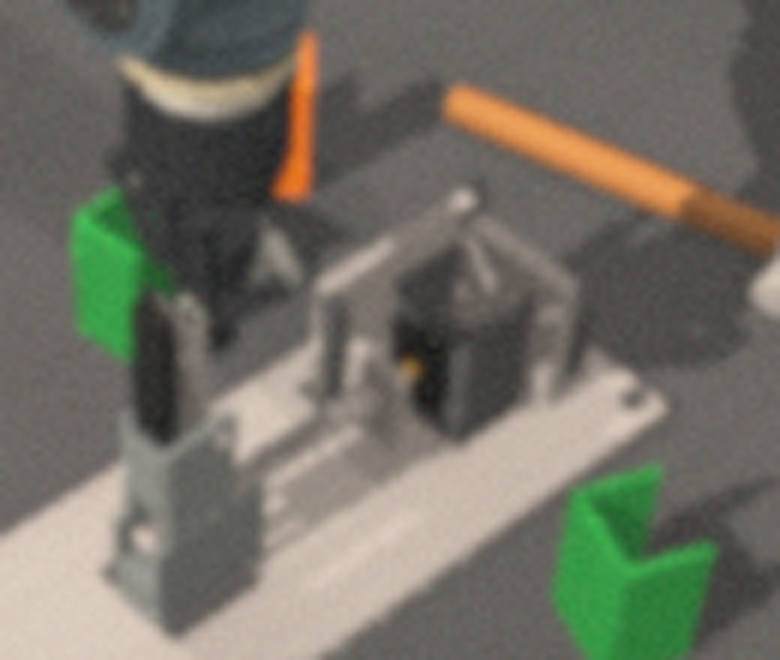

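View pics/side6_z.png

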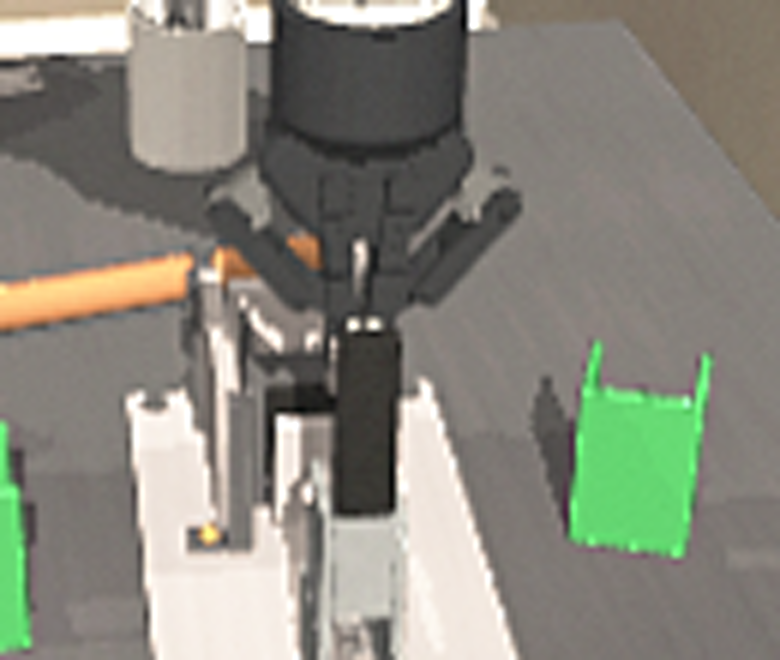

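```bash
python3 - <<'E'
from ov import *
r.move_linear(kp(-.037),vel=.06); r.sleep(.3); print(fy())
y=-.0395; out=[]
r.move_linear(kp(y),vel=.06)
while y>-.0645:
    y-=.0017; r.move_linear(kp(y),vel=.05); f=fy(); out.append((round(y*1e3,1),round(ty()*1e3,1),round(f,1)))
    if f>12: break
r.sleep(.2);print(out,fy(8),r.current_t())
zoom('scene','scene7',(290,140,130,110),6);zoom('side','side7',(270,130,130,110),6)
E
```

```text
0.035733998346555676
[(-41.2, -41.1, 1.8), (-42.9, -42.9, 1.6), (-44.6, -44.6, 3.3), (-46.3, -46.1, 4.6), (-48.0, -47.6, 6.9), (-49.7, -49.2, 7.2), (-51.4, -50.9, 6.7), (-53.1, -52.6, 6.9), (-54.8, -54.3, 5.9), (-56.5, -56.1, 7.5), (-58.2, -57.8, 7.0), (-59.9, -59.5, 6.5), (-61.6, -61.2, 6.6), (-63.3, -62.8, 6.7), (-65.0, -64.5, 6.7)] 6.801942066204595 29.3583
```

View pics/scene7_z.png

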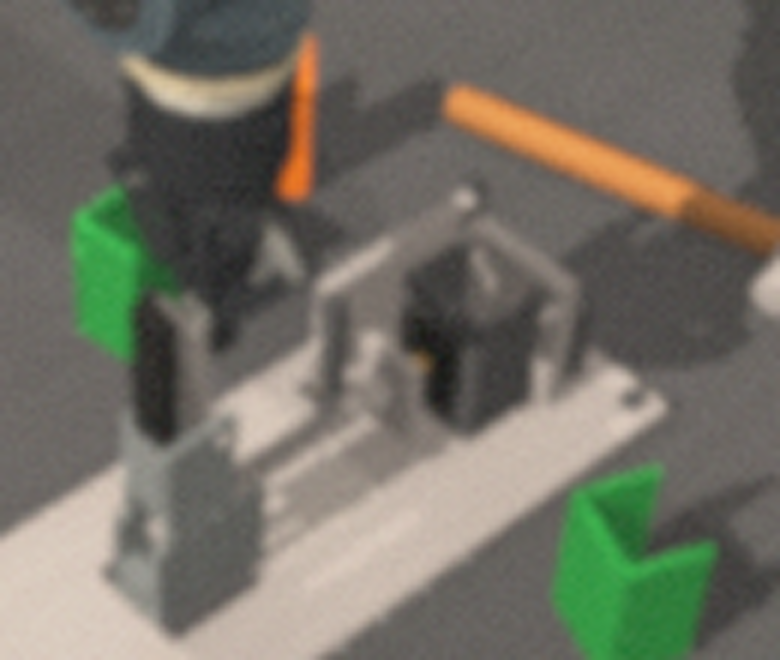

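View pics/side7_z.png

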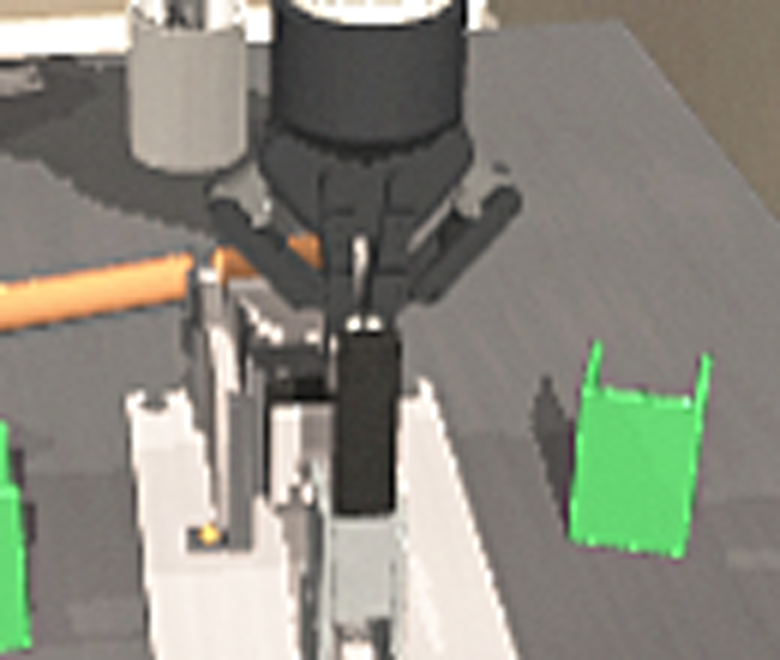

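```bash
python3 - <<'E'
from ov import *
c,s=np.cos(P[2]),np.sin(P[2])
def fx(p): e=p-F(P,(0,0,0))[0]; return np.array([c*e[0]+s*e[1],-s*e[0]+c*e[1],p[2]]).round(4)
for fn,pts in(('scene6',[(411,368,.061),(455,439,.012)]),('scene7',[(424,361,.061),(467,433,.012)])):
    d=load(fn)
    for u,v,z in pts: print(fn,fx(w(d,290+u/6-.5,140+v/6-.5,z)))
r.move_linear(kp(-.037),vel=.06); r.sleep(.3); print(fy())
y=-.0395; out=[]
r.move_linear(kp(y),vel=.06)
while y>-.0645:
    y-=.0017; r.move_linear(kp(y),vel=.05); f=fy(); out.append((round(y*1e3,1),round(ty()*1e3,1),round(f,1)))
    if f>12: break
r.sleep(.2);print(out,fy(8),r.current_t())
zoom('scene','scene8',(290,140,130,110),6)
E
```

```text
scene6 [-0.0022  0.0846  0.061 ]
scene6 [0.0222 0.1001 0.012 ]
scene7 [-0.0014  0.0937  0.061 ]
scene7 [0.0233 0.1085 0.012 ]
-0.43951382197343675
[(-41.2, -41.0, 2.9), (-42.9, -42.4, 6.6), (-44.6, -43.9, 6.5), (-46.3, -45.5, 8.5), (-48.0, -47.1, 8.7), (-49.7, -48.7, 9.5), (-51.4, -50.4, 10.0), (-53.1, -52.0, 10.4), (-54.8, -53.6, 10.2), (-56.5, -55.3, 11.4), (-58.2, -57.0, 10.9), (-59.9, -58.7, 12.0), (-61.6, -60.3, 11.0), (-63.3, -62.0, 11.0), (-65.0, -63.7, 10.4)] 11.09691856942326 34.575
```

View pics/scene8_z.png

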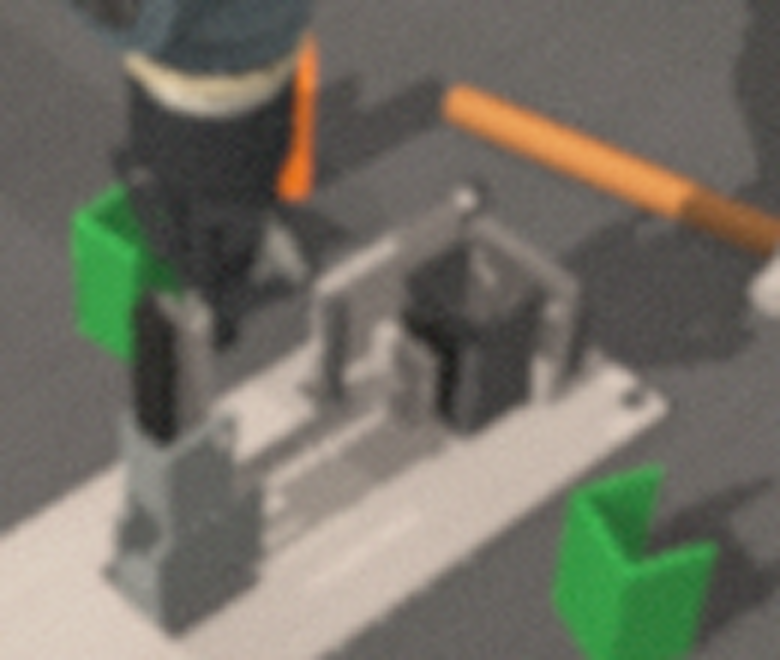

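```bash
python3 - <<'E'
import cv2,numpy as np
o=[]
for i in(4,5,7,8):
    a=cv2.imread(f'pics/scene{i}.png')[178:218,330:372]; a=cv2.resize(a,None,fx=9,fy=7.4,interpolation=2); a=cv2.convertScaleAbs(a,alpha=1.6); cv2.putText(a,str(i),(5,20),0,.6,(0,0,255),2); o.append(a)
cv2.imwrite('pics/cmp.png',np.vstack([np.hstack(o[:2]),np.hstack(o[2:])]))
E
```

```text
(no output)
```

View pics/cmp.png

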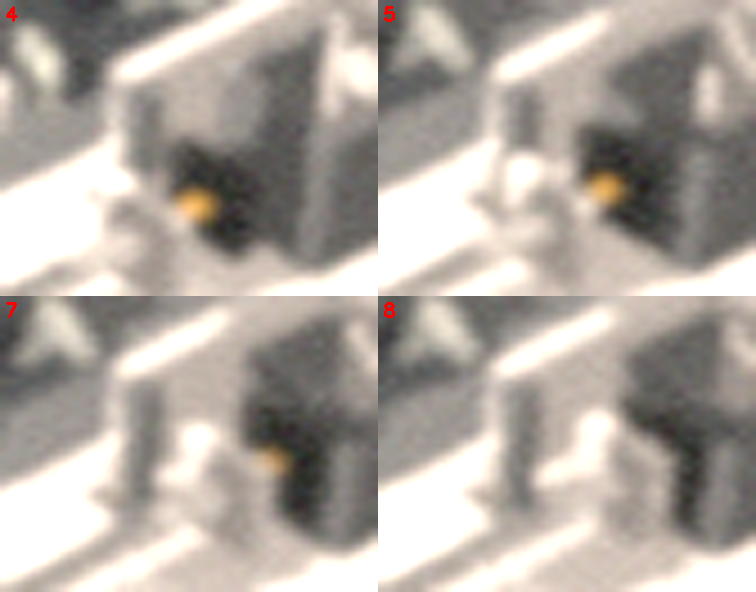

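```bash
python3 - <<'E'
from ov import *
from scipy.spatial.transform import Rotation
c,s=np.cos(P[2]),np.sin(P[2]); o=F(P,(0,0,0))[0]
for fn in('scene4','scene5','scene7','scene8','side4','side7'):
    d=load(fn); K=np.array([[d['fx'],0,d['cx']],[0,d['fy'],d['cy']],[0,0,1.]])
    v,u=np.mgrid[140:270,290:400]; uv=np.stack([u.ravel(),v.ravel()],1).astype(float)
    x=cv2.undistortPoints(uv[:,None],K,d['D'].astype(float))[:,0]; dep=d['depth'][v.ravel(),u.ravel()].astype(float)
    p=np.c_[x*dep[:,None],dep,np.ones(len(dep))]@np.linalg.inv(d['camera_from_world']).T
    e=p[:,:3]-o; q=np.c_[c*e[:,0]+s*e[:,1],-s*e[:,0]+c*e[:,1],p[:,2]]
    m=(dep>0)&(abs(q[:,0])<.024)&(q[:,2]>.07)&(q[:,2]<.098)&(q[:,1]>-.03)&(q[:,1]<.13)
    h,b=np.histogram(q[m,1],bins=np.arange(-.03,.131,.004)); print(fn,{round(k*1e3):n for k,n in zip(b,h) if n})
    col=d['pixels'][v.ravel(),u.ravel()].astype(int).sum(1)
    if fn in('scene5','scene7','scene8'):
        for a,zz,cc,uu in sorted(zip(q[m,1].round(4),q[m,2].round(4),col[m],q[m,0].round(3))): 
            if zz>.08: print((int(a*1e3),int(zz*1e3),int(uu*1e3),int(cc)),end=' ')
        print()
E
```

```text
scene4 {18: np.int64(35), 22: np.int64(11), 26: np.int64(12), 30: np.int64(1), 50: np.int64(10), 54: np.int64(31), 58: np.int64(11), 62: np.int64(7), 82: np.int64(4), 86: np.int64(57), 90: np.int64(5), 98: np.int64(1), 106: np.int64(1), 110: np.int64(2), 114: np.int64(1), 118: np.int64(3), 122: np.int64(3), 126: np.int64(2)}
scene5 {30: np.int64(9), 34: np.int64(28), 38: np.int64(13), 42: np.int64(8), 66: np.int64(23), 70: np.int64(20), 74: np.int64(12), 78: np.int64(3), 82: np.int64(10), 86: np.int64(49), 90: np.int64(4), 98: np.int64(1), 106: np.int64(2), 110: np.int64(2), 114: np.int64(2), 118: np.int64(3), 122: np.int64(5), 126: np.int64(1)}
(32, 85, 8, 295) (33, 83, 12, 289) (33, 85, 3, 301) (33, 85, -2, 384) (33, 82, -12, 519) (34, 81, -7, 444) (34, 84, 20, 364) (35, 81, -18, 473) (35, 85, -18, 463) (35, 85, 5, 307) (35, 83, -9, 505) (35, 83, 14, 341) (36, 87, -10, 555) (36, 83, 9, 306) (36, 85, -6, 449) (36, 82, -15, 542) (36, 84, -1, 336) (37, 85, -16, 537) (37, 85, 7, 328) (38, 83, 16, 402) (38, 87, 16, 416) (38, 85, 2, 350) (39, 86, -8, 494) (39, 85, -4, 388) (39, 86, -13, 
[... 6103 characters left out ...]
62) (101, 82, -13, 169) (102, 92, -19, 190) (102, 88, -23, 236) (102, 89, -4, 167) (102, 83, 1, 129) (102, 90, 9, 161) (102, 95, -15, 179) (102, 81, 10, 120) (102, 83, 19, 175) (102, 97, -11, 165) (102, 95, 22, 158) (116, 88, -24, 191) (120, 87, -23, 194) (123, 96, 23, 244) (125, 92, -24, 170) (128, 95, -23, 188) 
side4 {14: np.int64(1), 18: np.int64(17), 22: np.int64(11), 26: np.int64(2), 50: np.int64(18), 54: np.int64(28), 58: np.int64(8), 62: np.int64(2), 82: np.int64(8), 86: np.int64(66), 90: np.int64(10), 94: np.int64(1)}
side7 {54: np.int64(2), 58: np.int64(24), 62: np.int64(29), 66: np.int64(10), 86: np.int64(9), 90: np.int64(36), 94: np.int64(12), 98: np.int64(29), 102: np.int64(11)}
```

```bash
cat >> ov.py <<'E'
def gap(d):
    c,s=np.cos(P[2]),np.sin(P[2]); o=F(P,(0,0,0))[0]
    K=np.array([[d['fx'],0,d['cx']],[0,d['fy'],d['cy']],[0,0,1.]])
    v,u=np.mgrid[140:270,290:400]; uv=np.stack([u.ravel(),v.ravel()],1).astype(float)
    x=cv2.undistortPoints(uv[:,None],K,d['D'].astype(float))[:,0]; dep=d['depth'][v.ravel(),u.ravel()].astype(float)
    p=np.c_[x*dep[:,None],dep,np.ones(len(dep))]@np.linalg.inv(d['camera_from_world']).T
    e=p[:,:3]-o; q=np.c_[c*e[:,0]+s*e[:,1],-s*e[:,0]+c*e[:,1],p[:,2]]
    col=d['pixels'][v.ravel(),u.ravel()].astype(int).sum(1)
    m=(dep>0)&(abs(q[:,0])<.018)&(q[:,1]>.012)&(q[:,1]<.097)&(q[:,2]<.083)
    pl=m&(q[:,2]>.071)&(q[:,1]<.082)&(col>260); pd=m&(q[:,2]>.071)&(col<215)&(q[:,1]<.097)&(q[:,1]>.045)
    we=(dep>0)&(abs(q[:,0])<.02)&(q[:,2]>.09)&(q[:,2]<.1)&(q[:,1]>.08)&(q[:,1]<.106)
    a=np.median(q[pl,1])*1e3;b=np.percentile(q[pd,1],35)*1e3
    return [round(t,1) for t in(a,b,b-a,np.median(q[we,1])*1e3)]
E
python3 - <<'E'
from ov import *
for f in('scene4','scene5','scene6','scene7','scene8'): print(f,gap(load(f)))
for y in(-.062,-.059,-.056):
    r.move_linear(kp(y),vel=.04); r.sleep(.2)
    ds=[optics.get_image('scene') for _ in range(3)]
    print(y,ty(),fy(6),np.mean([gap(d) for d in ds],0).round(1),r.current_t())
E
```

```text
scene4 [np.float64(21.0), np.float64(55.6), np.float64(34.6), np.float64(88.7)]
scene5 [np.float64(35.2), np.float64(70.4), np.float64(35.2), np.float64(88.0)]
scene6 [np.float64(52.3), np.float64(83.2), np.float64(31.0), np.float64(93.3)]
scene7 [np.float64(61.8), np.float64(90.2), np.float64(28.4), np.float64(100.7)]
scene8 [np.float64(71.6), np.float64(91.0), np.float64(19.4), np.float64(100.9)]
-0.062 -0.06086926604252795 9.670823938357602 [ 70.3  91.   20.7 100.8] 35.225
-0.059 -0.05795604690344256 9.36441858662085 [ 68.9  90.9  21.9 100.7] 35.825
-0.056 -0.05503209498828451 8.10566218352536 [ 67.1  90.4  23.4 100.8] 36.425
```

```bash
python3 - <<'E'
from ov import *
r.sleep(1.0); print(ty(),fy(8))
d=zoom('scene','scene9',(290,140,130,110),6);print(gap(d),gap(optics.get_image('scene')),r.current_t())
# gate: depth of free edge
zoom('side','side9',(270,130,130,110),6)
p=w(d,290+325/6-.5,140+285/6-.5,.108);c,s=np.cos(P[2]),np.sin(P[2]);e=p-F(P,(0,0,0))[0];print('gate free edge',c*e[0]+s*e[1],-s*e[0]+c*e[1])
E
```

```text
-0.055055713583919766 8.58039545347095
[np.float64(66.7), np.float64(91.0), np.float64(24.2), np.float64(101.4)] [np.float64(67.5), np.float64(90.6), np.float64(23.0), np.float64(100.9)] 37.525
gate free edge -0.04673797006650508 0.05856151518979522
```

View pics/scene9_z.png

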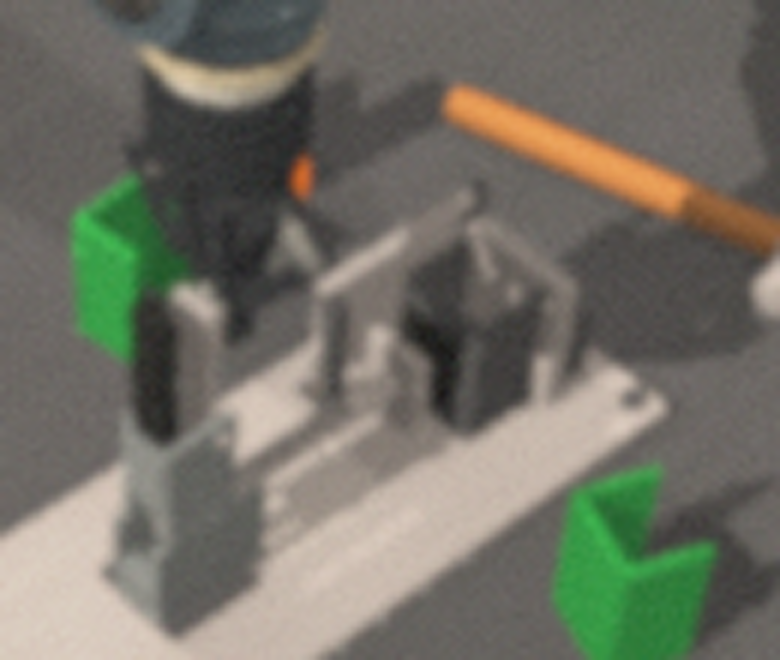

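View pics/side9_z.png

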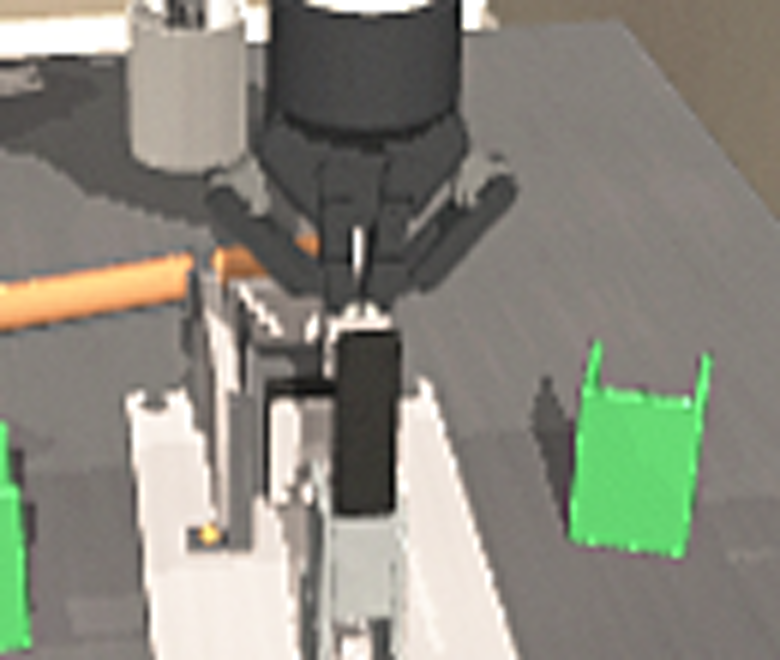

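Both views show the gate lying along the fixture (scene crop (320,290) to (475,195); free edge measured at x = -47 mm, and -45 to -47 means shut). The channel stands upright against the fence (corner at scene crop (467,433)), with its web at y ≈ 101 mm where 100 means home. The pad is about 11.5 mm in and steady, with about 8.5 N on the trigger. Handing in.

```bash
python3 -c "
from h import *
r.hand_in(); print(r.current_t(), r.current_contact_force())"
```

```text
the job is handed in; nothing more can be done
the job is handed in; nothing more can be done
```

I shut the side gate and worked the clamp with four trigger strokes, then handed the job in at about 37.5 s with the fingers still squeezing the trigger. No verdict is reported.

- **Gate:** on the first push the finger linkage rode against the gate's top edge (about 23 N), so I turned the gripper 90° and pushed again until the gate bore solidly on its stop. The last image puts its free edge 47 mm to the robot's side (45 to 47 mm means shut).
- **Clamp:** I pushed the trigger's knuckle with shut fingers, moving the arm.
- **Pad:** the fourth stroke pressed the pad in about 15 mm, so I eased the trigger back to about 11.5 mm (half is 11). It held there over a 1 s check, with single readings scattering by about 1 mm.
- **Channel:** it stands upright with its web at about 101 mm, where 100 mm means home against the fence.
- **Bystanders:** I never went near the hammer, brush or offcut. I did not measure their positions at the end.

One check disagreed: the trigger force at the end was about 8.5 N, below the 12 N given for half press. I put this down to easing back, since friction then works the other way, and went by the depth measurement instead.

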